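# Burnish the cover groove of a hardback on a sprung cradle

## Robot

A 7-joint arm with a two-finger parallel gripper is mounted at the origin on the work surface. World frame = base frame: x ahead of the robot, y to its left, z up, the work surface at z = 0. Lengths are in m, angles in rad, forces in N, time in s.
With the tool pointing down it reaches from about 0.425 to 0.875 m from the base axis. Payload 4.7 kg.
Tool frame: the origin (TCP) lies at the very end of the fingers, on their centre line; the grasp point (between the pads) lies 19 mm behind it; z points along the fingers, y is the line along which they close (so a half turn about z gives the same grasp; the last joint's range is limited). The gripper opens to 87 mm and grips with 3 to 60 N. Pads are 19 mm wide; open, the fingers measure 117 mm over their backs; the gripper's body (75 mm by 190 mm) begins 51 mm behind the grasp point.
Start: joints at [1.326, 0.321, -0.07, 1.45, 0.023, 1.371, -0.057], TCP at [0.166, -0.628, 0.223] pointing down, gripper open.
Joint ranges: [-2.86, 2.86], [-0.3, 2.09], [-1.38, 1.24], [0.06, 2.45], [-1.56, 4.7], [0.09, 2.05], [-2.69, 2.69]. Speed limits (rad/s): [2.57, 2.57, 3.14, 3.14, 3.14, 3.14, 3.14].

## Interface

Orientations are given as a rotation vector (axis times angle).
In Python, from bench import ctrl gives the robot as it stands.
- The arm moves only by the shell command python3 -m jog 'ROWS' [FORCE]. ROWS is JSON, a list that holds one entry, the list of rows, each a list of 7 numbers: the shift along the tool's x, y, z in mm, then the turn, a rotation vector about the tool's x, y, z in degrees, then the finger opening in mm, from 0 to 87. A call has 1 to 10 rows; each row is the pose to reach, as a shift and turn from the pose commanded when the call began, along the tool's axes at that moment; what a row does not reach only later rows make up. A row lasts 1/10 s, in which the tool goes at most 50 mm and 8.59 degrees, less where a joint would pass 70% of its speed; a pose out of reach is approached as far as the arm can. A call with a gripper value outside its range is refused whole. The fingers move at their own pace and stop on an object; FORCE is the grip in N (left out, the last holds). Time passes only in rows, so rows that repeat a pose let the fingers close. It gives the time, the measured TCP pose, the force, the opening and the grip force at its end, in the units of the state.
- ctrl.get_state(): the state, without advancing time (a new reading comes with each control period).
- ctrl.get_image(name): name is "side" or "top" or "wrist"; returns a dict with "image" (384x512x3 uint8, red, green, blue), "depth" (384x512 float32, m along the optical axis (not along the pixel's ray), 0 where there is no reading), "fov_y" (degrees; the focal length in pixels is half the picture's height over the tangent of half this angle, whatever the lens; pixels are square), "cx", "cy" (the principal point, pixels), "rvec" (rotation vector, rad) and "tvec" (3), from world to camera coordinates, as OpenCV has them. Camera axes: x right, y down, z forward; pixel columns grow to the right and rows downward; lengths in m; the calibration is good to about 2 mm. A picture is of the moment at which its call begins.
- ctrl.close_job(): hands the job in; it is judged then, once.
The state is a dict: "time": time; "joint_positions": joint angles; "qd": joint speeds; "joint_torque": joint torques, N m; "position": TCP position; "tool_rot": TCP orientation; "ft_force": force on the tool from outside, world axes, zero at the start; "torque": the same for the moment, N m; "grip_width": opening from 0.0 (shut) to 1.0 (fully open); "grip_force": force on a finger pad.
Only numpy, scipy, OpenCV 4.12 (cv2) and the standard library are available. Lean on these libraries where they do the work, as an engineer would, in place of code of your own. Each camera call takes 0.05 s, during which the arm holds its last target. There are 200 camera calls.

## Task

Draw the burnisher up out of its tube and, with its tip, rub down the groove along the book's spine in one unbroken stroke: from the open end of the groove all the way to the end at the cradle's upright head stop, pressing steadily so that the sprung board stays about half way down, never easing off on the way nor pushing it to the bottom. Then lower the burnisher back into its tube, and let go only when it stands upright there with its collar on the rim. Touch the book with nothing but the burnisher, and leave the other things on the desk where they are.

Things in the scene. Friction and masses are not known exactly. Their poses are not given: they have to be found in the camera images.
- burnisher: The burnisher, a 120 g hand tool 141 mm long, round about its z axis, tip down in its tube. Origin at the tip, z up the tool: steel shaft 10 mm thick with a blunt round nose (z 0 to 75), flat steel collar disc 44 mm wide, 6 mm thick (z 75 to 81), straight wooden handle 22 mm thick (z 81 to 141). The handle is 60 mm long: grip it with the fingertips about 10 mm above the collar.
- tool_cup: The burnisher's holder: a fixed dark steel tube, 38 mm outside, 28 mm inside, rim 90 mm above the desk, on a foot disc 80 mm wide. Origin at the centre of its underside on the desk. With the collar on the rim the tip is 15 mm above the desk. A second, equal tube holds the glue brush; either may stand in either place.
- cradle: Fixed sprung cradle, plywood base 190 x 250 x 15 mm, origin under its centre, y along the book's spine. At +y stands the head stop, a fence 12 mm thick, top 90 mm above the desk. The book's board moves only straight down: it starts to sink at 2 N, then 0.8 N per mm, bottoming at 16 mm (15 N); half way is 8 mm, about 8 N. It springs back when let go.
- book: The blue hardback with grey spine, 150 x 200 x 30 mm, fixed on the sprung board (170 x 212 mm). Origin at the centre of the top of its cover, axes as the cradle's, 75 mm above the desk unpressed. The groove is a straight channel in the cover along y, all 200 mm long, 16 mm wide, 3.5 mm deep, centred at x = -58 mm, by the spine, on the robot's side; both ends are open.
- groove_start (a point): Centre of the groove floor at its open end, the end away from the head stop (71.5 mm above the desk when not pressed). The stroke begins within about 25 mm of it.
- groove_mid (a point): Centre of the groove floor, half way along; axes as the book's.
- groove_end (a point): Centre of the groove floor at the end by the head stop; the stroke finishes within about 25 mm of it, the fence is 11 mm beyond it.
- brush: Glue brush in the other tube, with a thin dark wooden handle (8 mm) ending in a ball, 147 mm long, origin at the bristle ends; leave it.
- mug: White mug, 80 mm wide, 95 mm high, origin under its centre; leave it.
- glue: White glue bottle, 52 mm wide, 130 mm high, origin under its centre; leave it.
- eraser: White eraser, 55 x 22 x 13 mm, origin under its centre; leave it.
- tape: Roll of clear tape lying flat, 84 mm wide, 19 mm high, origin under its centre; leave it.
- stapler: Black stapler, 150 x 36 x 55 mm, origin under its centre; leave it.
- notebook: Small grey notebook lying flat, 150 x 105 x 20 mm, origin under its centre; leave it.
There are look-alikes about, which are no part of the job. Leave any green or turquoise look-alike of the burnisher alone.

How it is judged:
On the way, in this order (a step that is already met when the one before it is completed fails the run):
1. the burnisher is drawn right out of its tube (tip above the rim) (z of burnisher in the frame of tool_cup above 0.095 m), for 0.1 s.
2. its tip presses on the groove floor within 35 mm of the open end, board 3 to 13.5 mm down (y of burnisher in the frame of groove_mid between -0.102 and -0.065 m and x of burnisher in the frame of groove_mid between -0.009 and 0.009 m and z of burnisher in the frame of groove_mid between -0.004 and 0.0022 m and z of groove_mid in the frame of cradle between 0.058 and 0.0685 m and contact force between burnisher and book above 2 N), for 0.1 s.
3. its tip presses on the groove floor around the middle, board 3 to 13.5 mm down (y of burnisher in the frame of groove_mid between -0.02 and 0.02 m and x of burnisher in the frame of groove_mid between -0.009 and 0.009 m and z of burnisher in the frame of groove_mid between -0.004 and 0.0022 m and z of groove_mid in the frame of cradle between 0.058 and 0.0685 m and contact force between burnisher and book above 2 N), for 0.1 s.
4. its tip presses on the groove floor within 35 mm of the end at the head stop, board 3 to 13.5 mm down (y of burnisher in the frame of groove_mid between 0.065 and 0.112 m and x of burnisher in the frame of groove_mid between -0.009 and 0.009 m and z of burnisher in the frame of groove_mid between -0.004 and 0.0022 m and z of groove_mid in the frame of cradle between 0.058 and 0.0685 m and contact force between burnisher and book above 2 N), for 0.1 s.
At the end, for the whole second after the job is handed in: The burnisher stands in its own tube, upright within 0.1 rad, collar on the rim (tip 10 to 19 mm above the desk, within 10.5 mm of the tube's axis), at rest, and the book has sprung back up (within 2.5 mm) (horizontal distance between burnisher and tool_cup below 0.0105 m and z of burnisher in the frame of tool_cup between 0.01 and 0.019 m and angle between burnisher's own z axis and vertical below 0.1 rad and linear speed of burnisher below 0.02 m/s and z of groove_mid in the frame of cradle above 0.069 m); the robot touches nothing.
It fails at once if the burnisher is dropped: out of the fingers with its tip more than 40 mm above the desk (z of burnisher in the frame of tool_cup above 0.04 m and contact force between the fingers and burnisher below 0.2 N).
It fails at once if the sprung board is pushed (nearly) to the bottom, more than 15 mm down (z of groove_mid in the frame of cradle below 0.0565 m).
It fails at once if pressure is let off part-way: the tip is over the groove, more than 40 mm from both its ends and less than 25 mm above its floor, with the board less than 2 mm down (y of burnisher in the frame of groove_mid between -0.06 and 0.06 m and x of burnisher in the frame of groove_mid between -0.009 and 0.009 m and z of burnisher in the frame of groove_mid below 0.025 m and z of groove_mid in the frame of cradle above 0.0695 m).
It fails at once if the robot itself touches the book (contact force between any of the fingers, the arm and book above 1 N).
It fails at once if another thing on the desk is moved by more than 25 mm or the brush or a tall thing knocked over (distance of any of brush, mug, glue, eraser, tape, stapler, notebook from where it was at the start of the episode above 0.025 m or angle between any of brush, mug, glue's own z axis and vertical above 0.4 rad).
It also fails if it takes over 54 s, if anything falls off the work surface, if the arm or the gripper's body presses on something with over 40 N, if the wrist force passes 120 N, or if a joint passes its speed limit or range.

## Working session

There is one attempt and no reset: what is moved stays moved. The work goes in short steps, Python scripts to look and compute and a shell command to move; the robot and the scene stay as the last step left them, time stands still between calls to the robot, and variables do not carry over. Pictures are saved under pics/ and viewed, at most 10 in all, crops included, and the job is handed in when it is done.

```bash
ls; mkdir -p pics
cat > h.py <<'E'
import numpy as np, cv2
from bench import ctrl
def cam(n):
    d=ctrl.get_image(n); R=cv2.Rodrigues(np.array(d["rvec"],float))[0]; t=np.array(d["tvec"],float)
    f=d["image"].shape[0]/2/np.tan(np.radians(d["fov_y"])/2)
    return d,R,t,f
def cloud(c):
    d,R,t,f=c; z=d["depth"]; v,u=np.mgrid[:z.shape[0],:z.shape[1]]
    P=np.stack([(u-d["cx"])/f*z,(v-d["cy"])/f*z,z],-1)
    return (P-t)@R
def ray(c,u,v,h):
    d,R,t,f=c; o=-R.T@t; w=R.T@np.array([(u-d["cx"])/f,(v-d["cy"])/f,1]); return o+w*(h-o[2])/w[2]
def save(c,n): cv2.imwrite("pics/"+n,c[0]["image"][:,:,::-1])
E
python3 - <<'E'
from h import *
for n in("top","side"):
    c=cam(n); save(c,n+"0.png"); np.savez(n+"0.npz",img=c[0]["image"],P=cloud(c)); print(n,-c[1].T@c[2],c[3],(c[0]["depth"]==0).mean())
s=ctrl.get_state();print(s)
E
```

```text
pics
top [0.43502094 0.00264217 1.50729816] 417.95933490224616 0.0038045247395833335
side [0.39200923 0.85679883 1.04063717] 461.2819269697143 0.004038492838541667
{'time': 0.1, 'joint_positions': array([ 1.32612021,  0.32174887, -0.07005343,  1.45158904,  0.02263406,
        1.3707972 , -0.05691273]), 'qd': array([-0.00015881, -0.00128428, -0.00024309, -0.00374982,  0.00114957,
        0.00076941, -0.00010412]), 'joint_torque': array([-1.94095164e-04, -4.92568374e+01, -4.05911906e-01, -3.13400209e+01,
       -6.42851391e-02,  3.94415448e-02,  8.72766827e-05]), 'position': array([ 0.16612446, -0.62788406,  0.22155256]), 'tool_rot': array([-3.11362910e+00, -4.05118711e-01,  5.70057859e-04]), 'ft_force': array([-0.40650951, -0.57941718, -0.39141866]), 'torque': array([0.00492134, 0.01757745, 0.02740728]), 'grip_force': 0.0, 'grip_width': 0.9955469530203671}
```

View pics/top0.png

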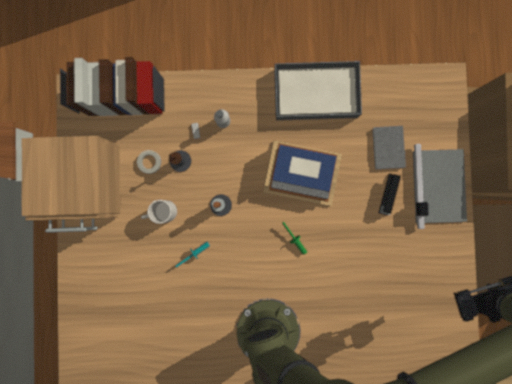

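View pics/side0.png

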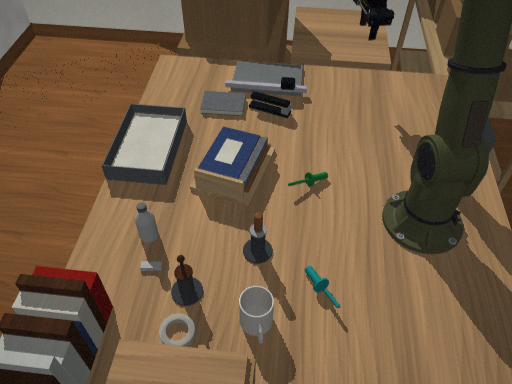

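Top view: burnisher tube at about (221,205), with wooden handle and steel collar. The brush tube is at (180,160). The book is at (305,170) with its grey spine and groove on the robot's side. The green and turquoise look-alikes lie on the desk.

Run:
```python
from h import *
for n in("top0","side0"):
    D=np.load(n+".npz");P=D["P"];img=D["img"];hsv=cv2.cvtColor(img,cv2.COLOR_RGB2HSV)
    x,y,z=P[...,0],P[...,1],P[...,2]
    reg=(x>.3)&(x<.75)&(y>-.2)&(y<.25)
    # book cover (blue)
    m=reg&(z>.065)&(z<.083)&(hsv[...,0]>100)&(hsv[...,0]<130)&(hsv[...,1]>80)
    r=cv2.minAreaRect(P[m][:,:2].astype(np.float32)*1000);print(n,"blue",r,np.median(z[m]))
    m=reg&(z>.066)&(z<.08); print("cover+spine",cv2.minAreaRect(P[m][:,:2].astype(np.float32)*1000))
    m=reg&(z>.083)&(z<.10)&(y<.2)&(x>.45); 
    if m.sum()>5: print("fence",m.sum(),cv2.minAreaRect(P[m][:,:2].astype(np.float32)*1000),z[m].max())
    for lo,hi in((.084,.105),(.11,.16)):
        m=(x>.35)&(x<.56)&(y>.2)&(y<.34)&(z>lo)&(z<hi); q=P[m]
        print("burn",lo,m.sum(),q.min(0),q.max(0),np.median(q,0))
    for lo,hi in((.084,.105),(.11,.17)):
        m=(x>.56)&(x<.67)&(y>.36)&(y<.5)&(z>lo)&(z<hi); q=P[m]
        if len(q):print("brush",lo,m.sum(),q.min(0),q.max(0))
D=np.load("top0.npz");img=D["img"]
cv2.imwrite("pics/crop0.png",cv2.resize(img[130:225,165:350,::-1],None,fx=4,fy=4,interpolation=cv2.INTER_CUBIC))
```

```text
top0 blue ((573.8723754882812, -127.83522033691406), (171.24380493164062, 120.45611572265625), 76.96574401855469) 0.0753719372799927
cover+spine ((602.4202270507812, -15.476043701171875), (435.6326904296875, 171.29421997070312), 68.13033294677734)
fence 254 ((596.2295532226562, -4.496490478515625), (356.114990234375, 298.672119140625), 88.37049865722656) 0.09976785682445116
burn 0.084 46 [0.40223815 0.31687051 0.08502263] [0.46998289 0.33952322 0.09954306] [0.4373214  0.3238603  0.09374004]Traceback (most recent call last):
  File "<stdin>", line 14, in <module>
    return umr_minimum(a, axis, None, out, keepdims, initial, where)
ValueError: zero-size array to reduction operation minimum which has no identity
```

Run:
```python
from h import *
D=np.load("top0.npz");P=D["P"];img=D["img"];hsv=cv2.cvtColor(img,cv2.COLOR_RGB2HSV)
v,u=np.mgrid[:384,:512]
def box(a,b,c,d): return (u>=a)&(u<b)&(v>=c)&(v<d)
B=box(255,350,135,212);z=P[...,2]
def rect(m,t):
    r=cv2.minAreaRect(P[m][:,:2].astype(np.float32)*1000);print(t,m.sum(),r)
m=B&(z>.07)&(z<.08)&(hsv[...,0]>100)&(hsv[...,0]<130)&(hsv[...,1]>80);rect(m,"blue")
rect(B&(z>.07)&(z<.08),"cover")
rect(B&(z>.084)&(z<.097),"fence")
for t,b in(("burn",box(205,240,190,220)),("brush",box(165,197,145,175))):
  for lo,hi in((.003,.012),(.08,.105),(.12,.17)):
    q=P[b&(z>lo)&(z<hi)]
    if len(q):print(t,lo,len(q),q.min(0).round(4),q.max(0).round(4),cv2.minEnclosingCircle(q[:,:2].astype(np.float32)*1000))
D2=np.load("side0.npz");Q=D2["P"]
b=(abs(u-260)<25)&(abs(v-235)<35)
for lo,hi in((.088,.102),(.11,.158)):
    q=Q[b&(Q[...,2]>lo)&(Q[...,2]<hi)];print("side",lo,len(q),q.min(0).round(4),q.max(0).round(4))
cv2.imwrite("pics/crop0.png",cv2.resize(img[130:225,165:350,::-1],None,fx=4,fy=4,interpolation=cv2.INTER_CUBIC))
```

```text
blue 1205 ((571.3775634765625, -138.5931854248047), (193.33450317382812, 120.45321655273438), 76.9556884765625)
cover 2200 ((561.0594482421875, -130.74945068359375), (212.65719604492188, 150.25267028808594), 76.74269104003906)
fence 158 ((568.6511840820312, -105.34329986572266), (182.1258087158203, 148.40777587890625), 77.82363891601562)
burn 0.003 347 [0.4004 0.0906 0.003 ] [0.5072 0.2144 0.0119] ((453.97686767578125, 151.0044708251953), 78.70952606201172)
burn 0.08 84 [0.4344 0.1368 0.0883] [0.4752 0.1777 0.1033] ((453.7070617675781, 157.57701110839844), 21.66619873046875)
burn 0.12 42 [0.4444 0.1473 0.1207] [0.4641 0.1673 0.1632] ((453.874755859375, 157.1873016357422), 10.423768997192383)
brush 0.003 313 [0.5663 0.2429 0.003 ] [0.6745 0.3559 0.0119] ((618.1412353515625, 296.9085693359375), 74.19648742675781)
brush 0.08 102 [0.5946 0.2806 0.0802] [0.6367 0.3207 0.1039] ((616.2420043945312, 301.39825439453125), 21.628360748291016)
brush 0.12 27 [0.6072 0.2927 0.1221] [0.6245 0.3079 0.1605] ((616.0484008789062, 300.80352783203125), 8.90929889678955)
side 0.088 135 [0.4308 0.1397 0.089 ] [0.4728 0.1809 0.1008]
side 0.11 140 [0.4417 0.1471 0.1103] [0.4625 0.1704 0.1573]
```

View pics/crop0.png

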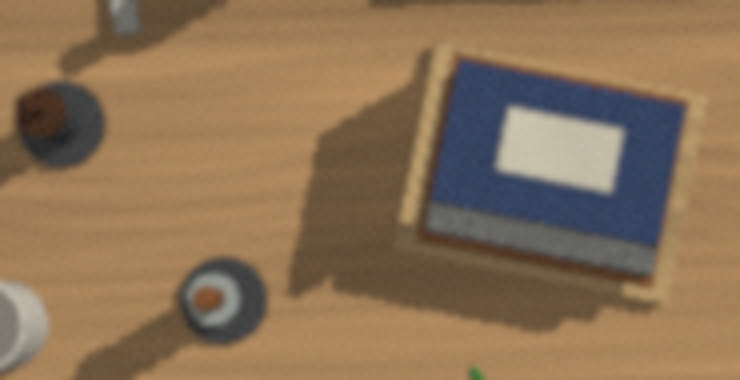

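The crop shows the fence as the thin light strip on the left, at crop (425,140), so the head stop is at world +y. The groove strip is grey and sits at the lower side. Burnisher is at about (0.453, 0.158). I'll move toward it by way of a point in front of the robot.

```bash
cat >> h.py <<'E'
def to(x,y,z,yaw=None):
    "shift (tool mm) and turn (tool deg) from measured pose to a vertical pose, tool y at world angle yaw (deg)"
    s=ctrl.get_state(); R=cv2.Rodrigues(s["tool_rot"])[0]; p=s["position"]
    print("sh",(R.T@(np.array([x,y,z])-p)*1000).round(1))
    if yaw is not None:
        a=np.radians(yaw); yy=np.array([np.cos(a),np.sin(a),0]); zz=np.array([0,0,-1.]); G=np.stack([np.cross(yy,zz),yy,zz],1)
        print("turn",np.degrees(cv2.Rodrigues(R.T@G)[0].ravel()).round(2))
    print("p",p.round(4),"q",s["joint_positions"].round(2),"t",round(s["time"],2),"f",s["ft_force"].round(2),"g",s["grip_width"],s["grip_force"])
E
r='[450,-320,-30,0,0,-84,87]'
python3 -m jog '[[[450,-320,-30,0,0,-84,87],[450,-320,-30,0,0,-84,87],[450,-320,-30,0,0,-84,87],[450,-320,-30,0,0,-84,87],[450,-320,-30,0,0,-84,87],[450,-320,-30,0,0,-84,87],[450,-320,-30,0,0,-84,87],[450,-320,-30,0,0,-84,87],[450,-320,-30,0,0,-84,87],[450,-320,-30,0,0,-84,87]]]'
python3 -c "
from h import *
to(.47,.0,.25,76.8)"
```

```text
time: 1.1
position: [0.4863, -0.2428, 0.2496]
tool_rot: [2.038, 2.391, -0.001]
ft_force: [1.3, -0.7, 0.9]
grip_width: 0.999
grip_force: 0.0
sh [242.3  22.4  -0.5]
turn [-3.000e-02  1.000e-02 -6.767e+01]
p [ 0.4863 -0.2428  0.2496] q [ 0.91  0.11 -0.53  1.66  0.06  1.38  0.53] t 1.1 f [ 1.34 -0.72  0.93] g 0.9992224908476222 0.0
```

```bash
python3 -m jog '[[[115,10,-80,0,0,-67.7,87],[115,10,-80,0,0,-67.7,87],[115,10,-80,0,0,-67.7,87],[115,10,-80,0,0,-67.7,87],[115,10,-80,0,0,-67.7,87],[115,10,-80,0,0,-67.7,87],[115,10,-80,0,0,-67.7,87],[115,10,-80,0,0,-67.7,87],[115,10,-80,0,0,-67.7,87],[115,10,-80,0,0,-67.7,87]]]'
python3 - <<'E'
from h import *
c=cam("wrist");save(c,"w1.png");np.savez("w1.npz",img=c[0]["image"],P=cloud(c));print(-c[1].T@c[2],c[3]);to(.4536,.1575,.23,76.8)
E
```

```text
time: 2.1
position: [0.4777, -0.1293, 0.3294]
tool_rot: [-0.373, -3.119, -0.0]
ft_force: [0.6, 0.5, 0.3]
grip_width: 0.998
grip_force: 0.0
[ 0.41174159 -0.11228147  0.49133991] 273.96490263066903
sh [ 91.  273.1  99.5]
turn [-0.01 -0.02 -0.43]
p [ 0.4777 -0.1293  0.3295] q [ 0.84 -0.02 -0.61  1.63 -0.01  1.53  1.56] t 2.15 f [0.77 0.31 0.19] g 0.9992234404215895 0.0
```

View pics/w1.png

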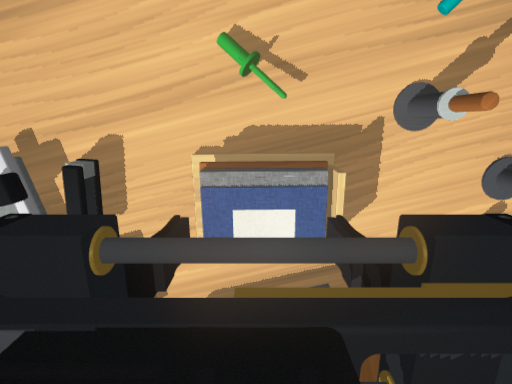

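The wrist view shows the grey spine strip from (201,178) to (328,178), the fence on the right at (338,193), and the burnisher at (470,102). I'll fit the edges from depth.

Run:
```python
from h import *
D=np.load("w1.npz");P=D["P"];img=D["img"].astype(int)
v,u=np.mgrid[:384,:512]
b=(v>150)&(v<212)&(u>185)&(u<350);z=P[...,2]
for n,m in(("wr",b&(z>.0725)&(z<.079)),):
    q=P[m];r=cv2.minAreaRect(q[:,:2].astype(np.float32)*1000);print(r,np.median(z[m]))
# left/right edges and spine edge by line fit
L=[];Rr=[];S=[]
for row in range(168,205):
    k=np.where(b[row]&(z[row]>.071)&(z[row]<.080))[0]
    if len(k): L.append(P[row,k[0]]);Rr.append(P[row,k[-1]])
for col in range(206,324,2):
    k=np.where(b[:,col]&(z[:,col]>.0715)&(z[:,col]<.08))[0]
    if len(k): S.append(P[k[0],col])
for n,A in(("L",L),("R",Rr),("spine",S)):
    A=np.array(A,np.float32)[:,:2]*1000;l=cv2.fitLine(A,cv2.DIST_HUBER,0,.01,.01).ravel();print(n,len(A),l,np.degrees(np.arctan2(l[1],l[0])))
a=np.radians(76.8);ey=np.array([np.cos(a),np.sin(a)]);ex=np.array([np.sin(a),-np.cos(a)])
# profile rows at several columns
for col in(215,264,315):
    print(col,[(r,round(float((P[r,col,:2]@ex)*1000),1),round(float(z[r,col]*1000),1)) for r in range(158,196)])
print("row 195:",[(c,round(float(P[195,c,:2]@ey*1000),1),round(float(z[195,c]*1000),1)) for c in list(range(194,206))+list(range(322,348))])
# burnisher
m=(u>385)&(v>75)&(v<135)
for lo,hi in((.09,.103),(.15,.165)):
    q=P[m&(z>lo)&(z<hi)];print(len(q),q.min(0),q.max(0),cv2.minEnclosingCircle(q[:,:2].astype(np.float32)*1000))
```

```text
((521.0132446289062, -121.0191421508789), (216.89732360839844, 66.34233856201172), 76.81470489501953) 0.0748126785844896
L 35 [ 9.7515750e-01 -2.2151272e-01  4.8675037e+02 -2.2330673e+02] -12.797898
R 35 [ 9.7240549e-01 -2.3329723e-01  5.3819415e+02 -1.9813005e+01] -13.49127
spine 59 [ 2.3231879e-01  9.7263968e-01  4.9444928e+02 -9.1609100e+01] 76.56637
215 [(158, 489.1, 15.6), (159, 491.0, 14.5), (160, 492.8, 14.1), (161, 494.5, 14.4), (162, 492.2, 42.6), (163, 493.2, 46.7), (164, 495.0, 45.8), (165, 496.7, 45.3), (166, 498.4, 44.9), (167, 500.1, 44.7), (168, 501.8, 44.9), (169, 502.1, 52.8), (170, 502.2, 61.3), (171, 502.1, 70.9), (172, 503.0, 74.3), (173, 504.5, 75.0), (174, 505.9, 75.8), (175, 507.5, 75.5), (176, 509.2, 74.9), (177, 511.0, 73.9), (178, 513.0, 72.1), (179, 514.4, 72.7), (180, 516.4, 70.8), (181, 517.8, 71.8), (182, 519.5, 71.2), (183, 521.5, 69.8), (184, 522.7, 71.5), (185, 524.3, 71.6), (186, 525.9, 71.8), (187, 527.3, 72.5), (188, 528.1, 75.9), (189, 529.9, 75.0), (190, 531.6, 74.8), (191, 533.1, 75.1), (192, 534.9, 74.4), (193, 536.6, 74.1), (194, 538.4, 73.8),
[... 1895 characters left out ...]
91.9, 72.7), (327, 103.5, 33.9), (328, 103.4, 41.0), (329, 103.7, 46.1), (330, 103.6, 52.6), (331, 103.5, 59.3), (332, 103.6, 64.8), (333, 103.5, 70.8), (334, 103.8, 75.2), (335, 104.0, 80.0), (336, 103.5, 86.9), (337, 104.3, 89.6), (338, 105.6, 90.3), (339, 107.3, 89.6), (340, 109.3, 88.2), (341, 110.2, 90.1), (342, 111.3, 91.4), (343, 113.2, 90.0), (344, 115.5, 87.9), (345, 145.3, 1.6), (346, 147.2, 1.5), (347, 149.4, 0.3)]
583 [0.43245653 0.13319517 0.09015672] [0.47559588 0.17489455 0.10293317] ((454.11773681640625, 155.19796752929688), 22.207677841186523)
325 [0.44367114 0.14502893 0.15001364] [0.4644076  0.16618064 0.15825186] ((454.4283142089844, 155.6605224609375), 10.91665267944336)
```

```bash
python3 -m jog '[[[91,273,95,0,0,0,87],[91,273,95,0,0,0,87],[91,273,95,0,0,0,87],[91,273,95,0,0,0,87],[91,273,95,0,0,0,87],[91,273,95,0,0,0,87],[91,273,95,0,0,0,87],[91,273,95,0,0,0,87]]]'
python3 - <<'E'
from h import *
to(.454,.157,.106,76.75)
c=cam("wrist");P=cloud(c);z=P[...,2]
m=np.hypot(P[...,0]-.454,P[...,1]-.157)<.03
for lo,hi in((.09,.103),(.145,.165)):
    q=P[m&(z>lo)&(z<hi)]
    if len(q):print(len(q),q.min(0),q.max(0),cv2.minEnclosingCircle(q[:,:2].astype(np.float32)*1000))
E
```

```text
time: 2.95
position: [0.4522, 0.1586, 0.2343]
tool_rot: [-0.365, -3.12, 0.001]
ft_force: [0.5, -0.5, 0.3]
grip_width: 0.999
grip_force: 0.0
sh [ -2.2  -1.1 128.3]
turn [-0.02 -0.04 -0.09]
p [0.4522 0.1586 0.2343] q [ 0.59 -0.03 -0.96  1.81 -0.02  1.35  0.98] t 2.95 f [ 0.5  -0.5   0.31] g 0.9991740224313774 0.0
657 [0.43245988 0.13527375 0.09056139] [0.47319697 0.17825381 0.10284406] ((453.7517395019531, 156.3743438720703), 21.94524574279785)
446 [0.44318408 0.14636168 0.14515992] [0.46423157 0.16726704 0.15783445] ((453.722412109375, 156.9369659423828), 10.828378677368164)
```

```bash
python3 -m jog '[[[-2,-2,50,0,0,0,87],[-2,-2,100,0,0,0,87],[-2,-2,128,0,0,0,87],[-2,-2,128,0,0,0,87],[-2,-2,128,0,0,0,20],[-2,-2,128,0,0,0,15],[-2,-2,128,0,0,0,15],[-2,-2,128,0,0,0,15],[-2,-2,128,0,0,0,15],[-2,-2,128,0,0,0,15]]]' 45
python3 -m jog '[[[0,0,0,0,0,0,15],[0,0,0,0,0,0,15],[0,0,0,0,0,0,15]]]'
python3 - <<'E'
from h import *
to(.454,.157,.106,76.75)
E
```

```text
time: 4.0
position: [0.4546, 0.1549, 0.107]
tool_rot: [0.368, 3.119, -0.0]
ft_force: [0.2, -1.2, 0.4]
grip_width: 0.54
grip_force: 0.0
time: 4.3
position: [0.4544, 0.155, 0.1066]
tool_rot: [-0.368, -3.12, -0.0]
ft_force: [0.5, 2.4, 1.0]
grip_width: 0.263
grip_force: 0.8
sh [0.8 1.9 0.6]
turn [ 0.   -0.01 -0.22]
p [0.4544 0.155  0.1066] q [ 0.55  0.14 -0.97  1.98  0.13  1.09  0.85] t 4.3 f [0.55 2.43 0.99] g 0.26256905647980555 0.8459383461013203
```

```bash
python3 -m jog '[[[0,0,0,0,0,0,15],[0,0,0,0,0,0,15],[0,0,0,0,0,0,15],[0,0,-15,0,0,0,15],[0,0,-45,0,0,0,15],[0,0,-80,0,0,0,15],[0,0,-120,0,0,0,15],[0,0,-140,0,0,0,15],[0,0,-140,0,0,0,15],[0,0,-140,0,0,0,15]]]'
python3 - <<'E'
from h import *
s=ctrl.get_state();p=s["position"];to(.4815,-.2225,.24,76.75);print(p)
for n in("side","top"):
    c=cam(n);P=cloud(c);z=P[...,2];save(c,n+"2.png")
    q=P[(np.hypot(P[...,0]-p[0],P[...,1]-p[1])<.035)&(z>.1)&(z<p[2]-.005)]
    for a in np.arange(.14,.25,.01):
        k=q[abs(q[:,2]-a)<.005]
        if len(k)>4: print(n,round(a,3),len(k),k.min(0).round(4),k.max(0).round(4))
E
```

```text
time: 5.3
position: [0.4543, 0.1548, 0.2468]
tool_rot: [0.369, 3.119, -0.001]
ft_force: [0.3, 0.9, -1.7]
grip_width: 0.242
grip_force: 45.0
sh [-114.4 -360.5    7.1]
turn [-0.04  0.04 -0.23]
p [0.4543 0.1548 0.2468] q [ 0.62 -0.04 -0.96  1.79 -0.03  1.37  1.  ] t 5.3 f [ 0.33  0.86 -1.71] g 0.2415820547412202 44.99908044934273
[0.45427399 0.15478115 0.24681901]
side 0.16 7 [0.4476 0.1587 0.1575] [0.4552 0.1623 0.1638]
side 0.17 11 [0.4477 0.1574 0.1658] [0.4551 0.1619 0.1744]
side 0.18 11 [0.448  0.1582 0.1763] [0.4553 0.1625 0.1848]
side 0.19 10 [0.4483 0.1581 0.1869] [0.4556 0.1625 0.1945]
side 0.2 11 [0.4484 0.1588 0.1968] [0.4557 0.163  0.2048]
side 0.23 37 [0.4307 0.1425 0.2288] [0.4662 0.1791 0.235 ]
side 0.24 23 [0.4308 0.1396 0.235 ] [0.4586 0.1789 0.2366]
```

Run:
```python
import cv2
i=cv2.imread("pics/side2.png")[100:300,170:350];cv2.imwrite("pics/side2c.png",cv2.resize(i,None,fx=3,fy=3))
```

```text
(no output)
```

View pics/side2c.png

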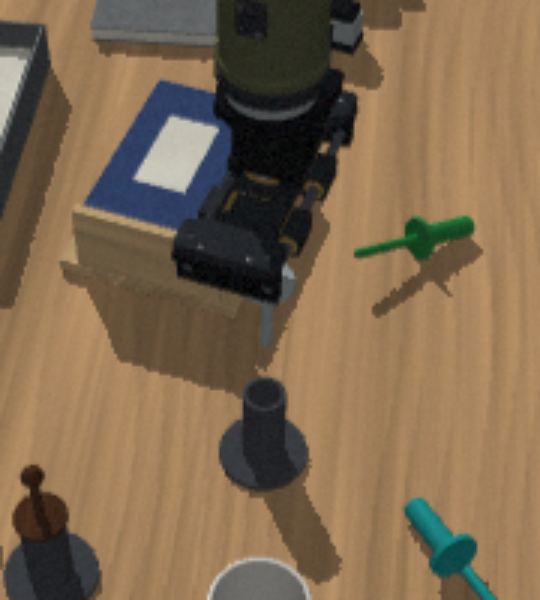

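Burnisher is held vertically above its empty tube, with the shaft at crop (266,320) and the tube mouth at (265,390). I'll go above the groove start next.

```bash
python3 -m jog '[[[-110,-40,0,0,0,0,15],[-112,-85,0,0,0,0,15],[-114,-130,0,0,0,0,15],[-114,-175,0,0,0,0,15],[-115,-220,0,0,0,0,15],[-115,-265,0,0,0,0,15],[-115,-310,0,0,0,0,15],[-115,-335,0,0,0,0,15],[-115,-349,0,0,0,0,15],[-115,-349,0,0,0,0,15]]]'
python3 - <<'E'
from h import *
to(.4852,-.2110,.18,76.75)
c=cam("wrist");save(c,"w3.png");np.savez("w3.npz",img=c[0]["image"],P=cloud(c),R=c[1],t=c[2],f=c[3],cx=c[0]["cx"],cy=c[0]["cy"])
E
```

```text
time: 6.4
position: [0.4834, -0.2134, 0.245]
tool_rot: [-0.375, -3.116, -0.002]
ft_force: [-0.3, 1.0, -1.5]
grip_width: 0.245
grip_force: 45.0
sh [-1.4  2.7 65. ]
turn [ 0.06 -0.17 -0.48]
p [ 0.4834 -0.2134  0.245 ] q [ 1.02  0.1  -0.69  1.7   0.06  1.38  1.65] t 6.4 f [-0.28  0.98 -1.54] g 0.24479429575487985 44.998610210604966
```

View pics/w3.png

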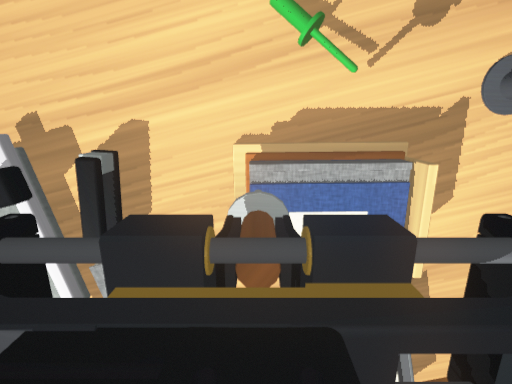

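The wrist view shows the collar at (258,205) under the handle, above the open end of the groove. The grey strip runs from (250,172) to (410,172). I'll measure the collar axis against the groove.

Run:
```python
from h import *
D=np.load("w3.npz");P=D["P"];z=P[...,2];v,u=np.mgrid[:384,:512]
a=np.radians(76.75);ey=np.array([np.cos(a),np.sin(a)]);ex=np.array([np.sin(a),-np.cos(a)])
b=(u>222)&(u<295)&(v>185)&(v<245)
q=P[b&(z>.222)&(z<.242)];print("collar z",np.median(q[:,2]),len(q))
# edge: first pixel in each column
from scipy.optimize import least_squares
E=[]
for col in range(230,288,2):
    k=np.where(b[:,col]&(z[:,col]>.222)&(z[:,col]<.242))[0]
    if len(k):E.append(P[k[0],col,:2])
E=np.array(E);r=least_squares(lambda p:np.hypot(*(E-p[:2]).T)-.022,E.mean(0)+[.01,0],loss="soft_l1",f_scale=.001);c=r.x
print("collar centre",c,"ex,ey",c@ex*1000,c@ey*1000,np.abs(r.fun).mean())
s=ctrl.get_state()["position"];print("tcp ex,ey",s[:2]@ex*1000,s[:2]@ey*1000)
# groove edges by depth step
G=[]
for col in range(300,400,4):
    k=np.where((v[:,col]>150)&(v[:,col]<186)&(z[:,col]<.0732)&(z[:,col]>.067))[0]
    e=P[k,col,:2]@ex*1000; e=e[(e>508)]
    G.append((e.min(),e.max()))
print("groove",np.median(G,0))
for row in(158,172,190,200):
  k=np.where((u[row]>240)&(u[row]<420)&(z[row]>.068)&(z[row]<.079))[0]
  if len(k):print(row,P[row,k[0],:2]@ey,P[row,k[-1],:2]@ey, P[row,k[0],:2]@ex)
k=[np.where((v[:,c]>145)&(z[:,c]>.072)&(z[:,c]<.079))[0][0] for c in range(300,400,4)]
print("spine edge",np.median([P[r,c,:2]@ex for r,c in zip(k,range(300,400,4))]))
for n in("side","top"):
    cc=cam(n);save(cc,n+"3.png");Q=cloud(cc)
    q=Q[(np.hypot(Q[...,0]-s[0],Q[...,1]-s[1])<.02)&(Q[...,2]>.14)&(Q[...,2]<.225)]
    print(n,len(q)); 
    if len(q)>5:print("ex",np.percentile(q[:,:2]@ex*1000,[2,50,98]),"ey",np.percentile(q[:,:2]@ey*1000,[2,50,98]),q[:,2].min())
```

```text
collar z 0.23409488879078458 1201
collar centre [ 0.48316758 -0.21260013] ex,ey 519.0333319361253 -96.19836353244897 0.00014330427866088028
tcp ex,ey 519.8725856144871 -94.12780470519616
groove [512.06707211 526.80035067]
172 -0.10665159411755881 0.1041020830374957 0.5127693042309311
190 -0.1057287579450294 0.10486044260859026 0.5353752554703387
200 -0.06676330063307877 0.10526377068861102 0.5485068667856399
spine edge 0.5022495575066119
side 63
ex [510.07069046 516.21967349 522.50391423] ey [-94.21668876 -89.01007956 -82.49142575] 0.15544065060590934
top 0
```

```bash
python3 -m jog '[[[0,0,30,0,-0.2,-0.4,15],[0,0,60,0,-0.2,-0.4,15],[0,0,76,0,-0.2,-0.4,15],[0,0,76,0,-0.2,-0.4,15],[0,0,76,0,-0.2,-0.4,15]]]'
python3 - <<'E'
from h import *
to(.4852,-.2110,.1554,76.75)
a=np.radians(76.75);s=ctrl.get_state()["position"];print(s[:2]@[np.sin(a),-np.cos(a)],s[:2]@[np.cos(a),np.sin(a)])
E
```

```text
time: 7.05
position: [0.4857, -0.2096, 0.1712]
tool_rot: [0.353, 3.118, -0.0]
ft_force: [-0.1, -0.7, -0.8]
grip_width: 0.241
grip_force: 45.0
sh [ 0.3 -1.5 15.8]
turn [0.02 0.22 0.34]
p [ 0.4857 -0.2096  0.1712] q [ 1.    0.14 -0.69  1.8   0.1   1.23  1.63] t 7.05 f [-0.11 -0.74 -0.77] g 0.2408039341892373 44.998973342590034
0.5208649106388864 -0.09271381824210093
```

```bash
python3 -m jog '[[[0.7,0,4,0,0.2,0.3,15],[0.7,0,8,0,0.2,0.3,15],[0.7,0,11,0,0.2,0.3,15],[0.7,0,13,0,0.2,0.3,15],[0.7,0,13,0,0.2,0.3,15]]]'
python3 - <<'E'
from h import *
a=np.radians(76.75);s=ctrl.get_state()["position"];print(s[:2]@[np.sin(a),-np.cos(a)],s[:2]@[np.cos(a),np.sin(a)])
to(.4852,-.2110,.1554,76.75)
E
```

```text
time: 7.55
position: [0.4851, -0.2112, 0.1584]
tool_rot: [0.365, 3.119, -0.001]
ft_force: [1.0, 0.7, 3.6]
grip_width: 0.242
grip_force: 45.0
0.5205633926666015 -0.09439615204355241
sh [-0.1  0.2  3. ]
turn [-0.01  0.1  -0.12]
p [ 0.4851 -0.2112  0.1584] q [ 1.    0.16 -0.69  1.82  0.11  1.2   1.61] t 7.55 f [0.99 0.66 3.61] g 0.24244201214343178 44.99855676200241
```

```bash
python3 -m jog '[[[0.2,0,1.5,0,0,0,15],[0.2,0,3,0,0,0,15],[0.2,0,3,0,0,0,15],[0.2,0,3,0,0,0,15],[0.2,3,3,0,0,0,15],[0.2,8,3,0,0,0,15],[0.2,14,3,0,0,0,15],[0.2,20,3,0,0,0,15]]]'
python3 - <<'E'
from h import *
a=np.radians(76.75);s=ctrl.get_state()["position"];print(s[:2]@[np.sin(a),-np.cos(a)],s[:2]@[np.cos(a),np.sin(a)])
to(.4852,-.2110,.1554,76.75)
E
```

```text
time: 8.35
position: [0.4888, -0.1948, 0.1558]
tool_rot: [0.368, 3.118, -0.008]
ft_force: [-1.0, -4.5, 6.6]
grip_width: 0.245
grip_force: 45.0
0.5204478449950193 -0.07755808355363877
sh [ -0.3 -16.6   0.5]
turn [-0.28  0.13 -0.22]
p [ 0.4888 -0.1948  0.1558] q [ 0.98  0.15 -0.7   1.83  0.11  1.2   1.58] t 8.35 f [-1.05 -4.49  6.6 ] g 0.24455128432939396 45.02231965307146
```

```bash
python3 -m jog '[[[0.2,7,0,0,0,0,15],[0.2,14,0,0,0,0,15],[0.2,21,0,0,0,0,15],[0.2,28,0,0,0,0,15],[0.2,35,0,0,0,0,15],[0.2,42,0,0,0,0,15]]]'
python3 - <<'E'
from h import *
a=np.radians(76.75);ex=np.array([np.sin(a),-np.cos(a)]);ey=np.array([np.cos(a),np.sin(a)]);s=ctrl.get_state()["position"];print(s[:2]@ex,s[:2]@ey)
to(.4852,-.2110,.1554,76.75)
c=cam("side");save(c,"s4.png");Q=cloud(c)
q=Q[(np.hypot(Q[...,0]-s[0],Q[...,1]-s[1])<.025)&(Q[...,2]>.078)&(Q[...,2]<.135)]
for h in np.arange(.08,.135,.01):
    k=q[abs(q[:,2]-h)<.005]
    if len(k)>3:print(round(h,3),len(k),np.median(k[:,:2]@ex),np.median(k[:,:2]@ey))
c=cam("wrist");P=cloud(c);z=P[...,2];q=P[(z>.068)&(z<.082)&(P[...,0]>.4)&(abs(P[...,1]+.12)<.12)];print("cover z",len(q),np.percentile(q[:,2],[25,50,75]))
k=P[(np.hypot(P[...,0]-s[0],P[...,1]-s[1])<.024)&(z>.13)&(z<.155)];print("collar",len(k),cv2.fitLine(k[:,:2].astype(np.float32),2,0,.01,.01).ravel())
A=np.c_[k[:,:2],np.ones(len(k))];pl=np.linalg.lstsq(A,k[:,2],rcond=None)[0];print("slope ex,ey deg",np.degrees(np.arctan([pl[:2]@ex,pl[:2]@ey])),np.median(k[:,2]))
E
```

```text
time: 8.95
position: [0.4984, -0.1538, 0.1558]
tool_rot: [0.368, 3.118, -0.008]
ft_force: [-1.5, -4.7, 6.0]
grip_width: 0.242
grip_force: 45.0
0.5204356873597562 -0.03549521901360277
sh [ -0.4 -58.7   0.7]
turn [-0.29  0.13 -0.22]
p [ 0.4984 -0.1538  0.1558] q [ 0.93  0.15 -0.73  1.84  0.11  1.2   1.5 ] t 8.95 f [-1.48 -4.66  5.96] g 0.2424340685336463 45.02306747250259
0.08 6 0.5173858626530863 -0.03105016924067206
0.09 7 0.5178602569288161 -0.03163950334405953
0.1 8 0.5174661186572089 -0.030141812460134237
0.11 6 0.5174699618770335 -0.03055514259856087
0.12 5 0.5165342391288025 -0.03006661946641351
cover z 3299 [0.06831551 0.06862829 0.06912548]
collar 1236 [ 0.24090852  0.97054785  0.4860074  -0.14854696]
slope ex,ey deg [ 9.3432758  -0.69402112] 0.14494078795604576
```

```bash
python3 -m jog '[[[0.2,6,0.3,0,0,0,15],[0.2,13,0.6,0,0,0,15],[0.2,20,0.6,0,0,0,15],[0.2,27,0.6,0,0,0,15],[0.2,34,0.6,0,0,0,15],[0.2,41,0.6,0,0,0,15],[0.2,48,0.6,0,0,0,15],[0.2,55,0.6,0,0,0,15]]]'
python3 - <<'E'
from h import *
a=np.radians(76.75);ex=np.array([np.sin(a),-np.cos(a)]);ey=np.array([np.cos(a),np.sin(a)]);s=ctrl.get_state()["position"];print(s[:2]@ex,s[:2]@ey)
to(.4852,-.2110,.1554,76.75)
E
```

```text
time: 9.85
position: [0.5111, -0.1004, 0.1552]
tool_rot: [0.368, 3.118, -0.008]
ft_force: [-1.2, -4.9, 6.7]
grip_width: 0.246
grip_force: 45.0
0.5205057584889906 0.0194289611102042
sh [  -0.6 -113.6    0.4]
turn [-0.29  0.13 -0.22]
p [ 0.5111 -0.1004  0.1552] q [ 0.86  0.15 -0.77  1.84  0.12  1.2   1.38] t 9.85 f [-1.22 -4.91  6.69] g 0.2464314164949496 45.0265805516392
```

```bash
python3 -m jog '[[[0.2,7,0,0,0,0,15],[0.2,14,0,0,0,0,15],[0.2,21,0,0,0,0,15],[0.2,28,0,0,0,0,15],[0.2,35,0,0,0,0,15],[0.2,42,0,0,0,0,15],[0.2,50,0,0,0,0,15],[0.2,58,0,0,0,0,15],[0.2,66,0,0,0,0,15],[0.2,66,0,0,0,0,15]]]'
python3 - <<'E'
from h import *
a=np.radians(76.75);ex=np.array([np.sin(a),-np.cos(a)]);ey=np.array([np.cos(a),np.sin(a)]);s=ctrl.get_state()["position"];print(s[:2]@ex,s[:2]@ey)
to(.4852,-.2110,.1554,76.75)
c=cam("side");Q=cloud(c)
q=Q[(np.hypot(Q[...,0]-s[0],Q[...,1]-s[1])<.025)&(Q[...,2]>.078)&(Q[...,2]<.135)]
for h in np.arange(.08,.135,.01):
    k=q[abs(q[:,2]-h)<.005]
    if len(k)>3:print(round(h,3),len(k),np.median(k[:,:2]@ex),np.median(k[:,:2]@ey))
E
```

```text
time: 10.85
position: [0.5266, -0.0341, 0.1551]
tool_rot: [0.365, 3.118, -0.005]
ft_force: [0.3, -2.2, 6.0]
grip_width: 0.246
grip_force: 45.0
0.5204311226412973 0.08746184317698659
sh [  -0.6 -181.6    0.2]
turn [-0.16  0.13 -0.11]
p [ 0.5266 -0.0341  0.1551] q [ 0.76  0.18 -0.82  1.82  0.14  1.2   1.24] t 10.85 f [ 0.31 -2.24  5.99] g 0.24620967665520113 45.00800028908998
0.08 5 0.5151941414937171 0.0920876620469872
0.09 24 0.5181528314803553 0.10638721395739555
0.1 11 0.5151955803760371 0.09250417162795647
0.11 9 0.517408968892662 0.09253553137488206
```

```bash
python3 -m jog '[[[0,0,-8,0,0,0,15],[0,0,-25,0,0,0,15],[0,0,-50,0,0,0,15],[0,0,-80,0,0,0,15],[0,0,-93,0,0,0,15],[20,60,-95,0,0,0,15],[45,100,-95,0,0,0,15],[55,120,-95,0,0,0,15],[55,120,-95,0,0,0,15],[55,120,-95,0,0,0,15]]]'
python3 - <<'E'
from h import *
to(.454,.157,.245,76.75)
c=cam("wrist");save(c,"w5.png");P=cloud(c);z=P[...,2];m=np.hypot(P[...,0]-.454,P[...,1]-.157)<.07
a=np.radians(76.75);ex=np.array([np.sin(a),-np.cos(a)]);ey=np.array([np.cos(a),np.sin(a)])
for n,lo,hi in(("rim",.084,.096),("foot",.002,.02)):
    q=P[m&(z>lo)&(z<hi)]
    if n=="foot": q=q[np.hypot(q[:,0]-.454,q[:,1]-.157)<.045]
    if len(q)>5: print(n,len(q),q.min(0),q.max(0),cv2.minEnclosingCircle(q[:,:2].astype(np.float32)*1000))
p=ctrl.get_state()["position"];k=P[(np.hypot(P[...,0]-p[0],P[...,1]-p[1])<.026)&(z>p[2]-.02)&(z<p[2]-.004)]
A=np.c_[k[:,:2],np.ones(len(k))];pl=np.linalg.lstsq(A,k[:,2],rcond=None)[0];print("tcp",p,"collar",len(k),np.median(k[:,2]),"slope",np.degrees(np.arctan([pl[:2]@ex,pl[:2]@ey])))
for n in("side","top"):
    c=cam(n);save(c,n+"5.png");Q=cloud(c);z=Q[...,2]
    m=(np.hypot(Q[...,0]-.454,Q[...,1]-.157)<.03)&(z>.084)&(z<.096);q=Q[m]
    if len(q)>5: print(n,"rim",len(q),cv2.minEnclosingCircle(q[:,:2].astype(np.float32)*1000))
    q=Q[(np.hypot(Q[...,0]-p[0],Q[...,1]-p[1])<.02)&(z>p[2]-.1)&(z<p[2]-.02)]
    for h in np.arange(p[2]-.09,p[2]-.02,.01):
        k=q[abs(q[:,2]-h)<.005]
        if len(k)>3:print(n,round(h,3),len(k),np.median(k[:,:2],0))
E
```

```text
time: 11.9
position: [0.4995, 0.0969, 0.2484]
tool_rot: [-0.362, -3.12, 0.002]
ft_force: [0.0, -0.7, -1.1]
grip_width: 0.24
grip_force: 45.0
sh [58.  48.1  3.4]
turn [-0.07 -0.04 -0.  ]
p [0.4995 0.0969 0.2484] q [ 0.66  0.06 -0.93  1.73  0.05  1.38  1.06] t 11.9 f [ 0.   -0.73 -1.14] g 0.23971802824039534 44.99866856262088
rim 415 [0.43564082 0.13790336 0.08412149] [0.47283606 0.17455768 0.09169628] ((454.1732482910156, 156.2584686279297), 18.711366653442383)
foot 1715 [0.41132138 0.11698761 0.00252608] [0.49416932 0.19545373 0.01985093] ((453.0080871582031, 159.97698974609375), 43.43013381958008)
tcp [0.49986729 0.09556072 0.24839591] collar 1183 0.23753929454568773 slope [5.81912123 0.10765618]
side rim 75 ((451.5286560058594, 159.09661865234375), 20.03199005126953)
side 0.158 4 [0.49826459 0.10041923]
side 0.168 9 [0.49694681 0.10098599]
side 0.178 13 [0.49720889 0.1019271 ]
side 0.188 10 [0.49668606 0.10038986]
side 0.198 12 [0.4991029  0.10062187]
side 0.208 8 [0.49655727 0.10204058]
```

View pics/w5.png

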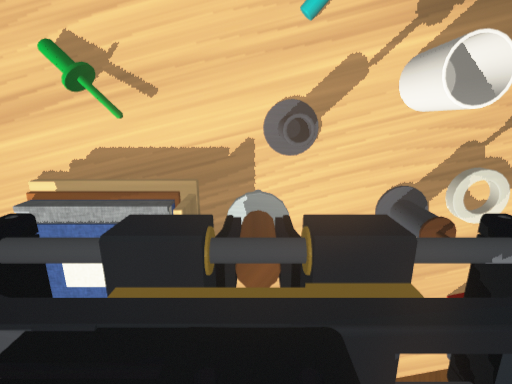

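The wrist view shows the tube mouth at (297,128) and the brush tube at (402,200). Rim centre is (0.4541, 0.1563). I'll move over it and lower.

```bash
python3 -m jog '[[[30,25,2,0,0,0,15],[55,46,2,0,0,0,15],[57.7,49,2,0,0,0,15],[57.7,49,2,0,0,0,15],[57.7,49,2,0,0,0,15],[57.7,49,2,0,0,0,15]]]'
python3 - <<'E'
from h import *
to(.4545,.1577,.1085,76.75)
c=cam("wrist");P=cloud(c);z=P[...,2];p=ctrl.get_state()["position"]
from scipy.optimize import least_squares
b=np.zeros(z.shape,bool);b[185:245,222:295]=1;b&=(z>p[2]-.023)&(z<p[2]-.004)
E=np.array([P[np.where(b[:,k])[0][0],k,:2] for k in range(230,288,2) if b[:,k].any()])
r=least_squares(lambda w:np.hypot(*(E-w[:2]).T)-.022,E.mean(0)+[.01,0],loss="soft_l1",f_scale=.001);print("collar",r.x,"tcp",p)
m=(np.hypot(P[...,0]-.454,P[...,1]-.157)<.03)&(z>.084)&(z<.096);q=P[m];print("rim",len(q),cv2.minEnclosingCircle(q[:,:2].astype(np.float32)*1000) if len(q) else 0)
E
```

```text
time: 12.65
position: [0.4561, 0.1559, 0.2469]
tool_rot: [-0.37, -3.119, -0.0]
ft_force: [0.6, 0.1, -1.2]
grip_width: 0.245
grip_force: 45.0
sh [  1.9   1.4 138.4]
turn [ 0.01 -0.02 -0.29]
p [0.4561 0.1559 0.2469] q [ 0.62 -0.03 -0.97  1.79 -0.03  1.37  0.99] t 12.65 f [ 0.56  0.13 -1.19] g 0.24549048803516818 44.9989908747375
collar [0.45596832 0.15671506] tcp [0.45597338 0.15617369 0.24688965]
rim 358 ((453.97064208984375, 156.51661682128906), 18.854459762573242)
```

```bash
python3 -m jog '[[[2,0.3,20,0,0,0,15],[2,0.3,45,0,0,0,15],[2,0.3,70,0,0,0,15],[2,0.3,95,0,0,0,15],[2,0.3,115,0,0,0,15],[2,0.3,130,0,0,0,15],[2,0.3,137,0,0,0,15],[2,0.3,137,0,0,0,15],[2,0.3,137,0,0,0,15]]]'
python3 -c "
from h import *
to(.4545,.1577,.106,76.75)"
```

```text
time: 13.6
position: [0.4541, 0.1585, 0.1107]
tool_rot: [0.366, 3.119, 0.001]
ft_force: [0.0, 0.0, -1.3]
grip_width: 0.245
grip_force: 45.0
sh [-0.6 -0.7  4.7]
turn [ 0.03  0.05 -0.13]
p [0.4541 0.1585 0.1107] q [ 0.56  0.14 -1.    1.97  0.13  1.1   0.85] t 13.6 f [ 0.    0.01 -1.31] g 0.2454449969798186 44.998969095759094
```

```bash
python3 -m jog '[[[0,0,1.5,0,0,0,15],[0,0,3,0,0,0,15],[0,0,3.5,0,0,0,15],[0,0,4,0,0,0,15],[0,0,4,0,0,0,15]]]'
python3 -c "
from h import *
to(.4545,.1577,.106,76.75)"
```

```text
time: 14.1
position: [0.4536, 0.1583, 0.1066]
tool_rot: [0.366, 3.12, -0.001]
ft_force: [-1.8, -0.6, 5.1]
grip_width: 0.24
grip_force: 45.0
sh [-1.  -0.3  0.6]
turn [-0.03  0.02 -0.12]
p [0.4536 0.1583 0.1066] q [ 0.56  0.14 -1.    1.97  0.14  1.09  0.84] t 14.1 f [-1.84 -0.61  5.09] g 0.23950707704215288 44.9990461114794
```

```bash
python3 -m jog '[[[0,0,-0.5,0,0,0,15],[0,0,-0.5,0,0,0,24],[0,0,-0.5,0,0,0,30],[0,0,-0.5,0,0,0,50],[0,0,-0.5,0,0,0,70],[0,0,-0.5,0,0,0,80],[0,0,-0.5,0,0,0,80],[0,0,-0.5,0,0,0,80],[0,0,-0.5,0,0,0,80],[0,0,-0.5,0,0,0,80]]]'
python3 -c "
from h import *
to(.4545,.1577,.106,76.75)"
```

```text
time: 15.1
position: [0.4534, 0.1583, 0.1065]
tool_rot: [-0.366, -3.12, 0.0]
ft_force: [-0.1, 0.4, 0.2]
grip_width: 0.874
grip_force: 0.0
sh [-1.2 -0.3  0.5]
turn [-0.01 -0.   -0.12]
p [0.4534 0.1583 0.1065] q [ 0.56  0.14 -1.    1.97  0.14  1.09  0.84] t 15.1 f [-0.11  0.36  0.21] g 0.8741428500741651 0.0
```

```bash
python3 -m jog '[[[0,0,-20,0,0,0,80],[0,0,-50,0,0,0,80],[0,0,-90,0,0,0,80],[0,0,-130,0,0,0,80],[0,0,-150,0,0,0,80],[0,0,-150,0,0,0,80],[0,0,-150,0,0,0,80],[0,0,-150,0,0,0,80]]]'
python3 - <<'E'
from h import *
c=cam("side");save(c,"s6.png");c=cam("wrist");P=cloud(c);z=P[...,2];m=np.hypot(P[...,0]-.454,P[...,1]-.157)<.03
for lo,hi in((.09,.103),(.145,.165)):
    q=P[m&(z>lo)&(z<hi)]
    if len(q):print(len(q),q.max(0)[2],cv2.minEnclosingCircle(q[:,:2].astype(np.float32)*1000))
i=c[0]["image"]
s=cv2.imread("pics/s6.png");cv2.imwrite("pics/f6.png",np.hstack([s[100:340,100:340],i[60:300,272:512,::-1]]))
E
```

```text
time: 15.9
position: [0.4526, 0.158, 0.2551]
tool_rot: [-0.365, -3.118, 0.001]
ft_force: [-1.1, 0.2, 0.1]
grip_width: 0.918
grip_force: 0.0
581 0.10276496372428483 ((452.7108154296875, 159.13900756835938), 21.759469985961914)
386 0.15759039834913732 ((452.74578857421875, 159.21148681640625), 10.902566909790039)
```

View pics/f6.png

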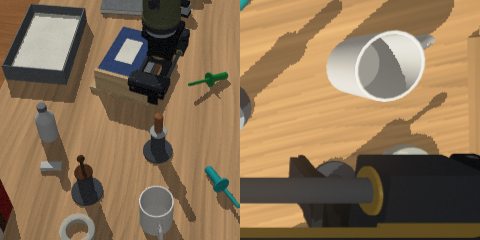

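The burnisher stands upright in its tube, at about (157,135) in the left half. The collar and handle-top centres agree and lie about 3 mm from the tube axis. The handle top is at 157 mm, so I'm handing in.

```bash
python3 -c "
from bench import ctrl
print(ctrl.close_job())"
```

```text
the job is handed in; nothing more can be done
None
```

I rubbed the groove in one stroke with the board held about 7 mm down, then stood the burnisher back upright in its tube with its collar on the rim. The job is handed in at about 16 s; I was not shown the verdict.

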